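# Set the washed soap boards and baskets up to drain

### The job

Set the washed things up to drain: stand every soap board squarely on its short end behind the lip of the draining rack, leaning back on the rail, and hang both baskets by their handle bars on the hook stand, one on each hook. Leave the other things on the counter where they are; at the end let go of everything, with the baskets no longer swinging hard.

Things in the scene. Friction and masses are not known exactly. Their poses are not given: they have to be found in the camera images.
- board1: Bamboo soap board, a flat slab 150 (x) x 62 (y) x 12 mm (z) of pale wood with dark grooves, about 0.11 kg; the same either way up and either way round. Origin: centre of its underside as it starts, lying flat on the counter. Two or three of the boards are there.
- board2: Bamboo soap board, a flat slab 150 (x) x 62 (y) x 12 mm (z) of pale wood with dark grooves, about 0.11 kg; the same either way up and either way round. Origin: centre of its underside as it starts, lying flat on the counter. Two or three of the boards are there.
- board3: Bamboo soap board, a flat slab 150 (x) x 62 (y) x 12 mm (z) of pale wood with dark grooves, about 0.11 kg; the same either way up and either way round. Origin: centre of its underside as it starts, lying flat on the counter. Two or three of the boards are there.
- basket1: Small grey basket 66 (x) x 100 (y) x 50 mm (z), 0.15 kg, under a stiff square steel bail: a straight level bar along y, 10 mm thick, axis 120 mm above the basket's bottom, on uprights at y = -48 and +48 mm. Origin: centre of its underside; starts standing on the counter. Centre of mass about 45 mm up, below the bar's middle.
- basket2: Small grey basket 66 (x) x 100 (y) x 50 mm (z), 0.15 kg, under a stiff square steel bail: a straight level bar along y, 10 mm thick, axis 120 mm above the basket's bottom, on uprights at y = -48 and +48 mm. Origin: centre of its underside; starts standing on the counter. Centre of mass about 45 mm up, below the bar's middle.
- basket1_bar (a point): Middle of the axis of the handle bar of basket1; axes as the basket's (bar along y).
- basket2_bar (a point): Middle of the axis of the handle bar of basket2; axes as the basket's (bar along y).
- rack: White fixed draining rack: floor plate 380 mm along y (top at z = 8 mm, x -15 to 135), front lip (x -10 to 0, top z = 26), steel rail along y (14 mm thick, axis x = 90, z = 74.5) on posts at y = -182, +182. Room for 3 boards 115 mm apart; at rest a board slopes about 43 degrees. Origin: on the counter below the lip's inner face, mid-length; x from lip to rail, away from the robot, y left.
- hook_stand: Fixed stand: wooden foot 120 x 240 x 14 mm, steel posts 16 mm thick at y = -80 and +80 mm, no higher than the prongs, joined at the top by a 12 mm crossbar; each has a prong along -x (towards the robot), its top 230 mm above the counter. Origin: on the counter between the posts; x away from the robot, y left.
- hook_right (a point): Point on top of the right-hand (-y) prong where a bar would lie, half-way along. The prong is a level 10 mm rod along the stand's x, from its post (55 mm to +x of here) to an upturned tip (49 mm to -x of here) that ends 22 mm higher than here. Axes as the hook stand's.
- hook_left (a point): Point on top of the left-hand (+y) prong where a bar would lie, half-way along. The prong is a level 10 mm rod along the stand's x, from its post (55 mm to +x of here) to an upturned tip (49 mm to -x of here) that ends 22 mm higher than here. Axes as the hook stand's.
- duck: Yellow bath duck, 60 mm tall; origin at the centre of its underside. Not part of the job: leave it where it is.
- cream_jar: Cream jar, 48 mm across, 45 mm tall; origin at the centre of its underside. Not part of the job: leave it where it is.
- soap_bottle: Amber soap bottle, 52 mm across, 140 mm tall; origin at the centre of its underside. Not part of the job: leave it where it is.
- tumbler: White ceramic tumbler, 70 mm across, 95 mm tall; origin at the centre of its underside. Not part of the job: leave it where it is.
- soap: Bar of white soap 75 x 50 x 24 mm; origin at the centre of its underside. Not part of the job: leave it where it is.
- nail_brush: Wooden nail brush 75 x 36 x 28 mm; origin at the centre of its underside. Not part of the job: leave it where it is.
- spray_can: Red spray can, 52 mm across, 170 mm tall; origin at the centre of its underside. Not part of the job: leave it where it is.
Not all that is in view belongs to the job. What is shaped like the basket2 but yellow is not meant.

How it is judged:
At the end, for the whole second after the job is handed in: Each board stands behind the lip on the rack, sloping 32 to 56 degrees from level, square to the rail within 20 degrees; each basket hangs from its own hook, bar within 5 cm of the hook point, tilted under 34 degrees, clear of the counter and under 0.25 m/s; boards at rest (angle between the z axis of board1 and the z axis of rack, either way round between 0.56 and 0.98 rad and angle between the y axis of each of board1, board2, board3 and the y axis of rack, either way round below 0.35 rad and x of board1 in the frame of rack between 0.04 and 0.095 m and y of board1 in the frame of rack between -0.165 and 0.165 m and z of board1 in the frame of rack between 0.045 and 0.085 m and contact force between each of board1, board2, board3 and rack above 0.1 N and linear speed of each of board1, board2, board3 below 0.03 m/s and angle between the z axis of board2 and the z axis of rack, either way round between 0.56 and 0.98 rad and x of board2 in the frame of rack between 0.04 and 0.095 m and y of board2 in the frame of rack between -0.165 and 0.165 m and z of board2 in the frame of rack between 0.045 and 0.085 m and angle between the z axis of board3 and the z axis of rack, either way round between 0.56 and 0.98 rad and x of board3 in the frame of rack between 0.04 and 0.095 m and y of board3 in the frame of rack between -0.165 and 0.165 m and z of board3 in the frame of rack between 0.045 and 0.085 m and ((x of basket1_bar in the frame of hook_right between -0.05 and 0.06 m and y of basket1_bar in the frame of hook_right between -0.05 and 0.05 m and z of basket1_bar in the frame of hook_right between -0.03 and 0.03 m) or (x of basket1_bar in the frame of hook_left between -0.05 and 0.06 m and y of basket1_bar in the frame of hook_left between -0.05 and 0.05 m and z of basket1_bar in the frame of hook_left between -0.03 and 0.03 m)) and contact force between each of basket1, basket2 and hook_stand above 0.3 N and height (world z) of each of basket1, basket2 above 0.04 m and angle between each of basket1, basket2's own z axis and vertical below 0.6 rad and linear speed of each of basket1, basket2 below 0.25 m/s and ((x of basket2_bar in the frame of hook_right between -0.05 and 0.06 m and y of basket2_bar in the frame of hook_right between -0.05 and 0.05 m and z of basket2_bar in the frame of hook_right between -0.03 and 0.03 m) or (x of basket2_bar in the frame of hook_left between -0.05 and 0.06 m and y of basket2_bar in the frame of hook_left between -0.05 and 0.05 m and z of basket2_bar in the frame of hook_left between -0.03 and 0.03 m)) and distance between basket1_bar and basket2_bar above 0.08 m); the robot touches nothing.
It fails at once if a bystander (duck, jar, bottle, tumbler, soap, nail brush, can) is knocked over or moved more than 5 cm (distance of any of duck, cream_jar, soap_bottle, tumbler, soap, nail_brush, spray_can from where it was at the start of the episode above 0.05 m or angle between any of duck, cream_jar, soap_bottle, tumbler, soap, nail_brush, spray_can's own z axis and vertical above 0.7 rad).
Of board1, board2, board3 only 2 to 3 are there at a start; the rules pass over those that are not, and their reading is None.
At some moment in a run one of board1, board2, board3 may be knocked a few centimetres aside while the robot is not near it.
It also fails if it takes over 210 s, if anything falls off the work surface, if the arm or the gripper's body presses on something with over 40 N, if the wrist force passes 120 N, or if a joint passes its speed limit or range.

### The arm

A 7-joint arm with a two-finger parallel gripper is mounted at the origin on the work surface. World frame = base frame: x ahead of the robot, y to its left, z up, the work surface at z = 0. Lengths are in m, angles in rad, forces in N, time in s.
With the tool pointing down it reaches from about 0.425 to 0.925 m from the base axis. Payload 6.8 kg.
Tool frame: the origin (TCP) lies midway between the tips of the shut fingers; the grasp point (between the pads) lies 19 mm behind it; z points along the fingers, y is the line along which they close (so a half turn about z gives the same grasp; the last joint's range is limited). The gripper opens to 88 mm and grips with 3 to 60 N. Pads are 20 mm wide; open, the fingers measure 115 mm over their backs; the gripper's body (75 mm by 178 mm) begins 61 mm behind the grasp point.
Start: joints at [-1.277, 0.477, 0.022, 1.555, -0.011, 1.109, -0.083], TCP at [0.264, 0.621, 0.223] pointing down, gripper open.
Joint ranges: [-2.96, 2.96], [-0.34, 2.1], [-1.41, 1.46], [0.24, 2.44], [-1.37, 4.51], [0.17, 1.92], [-2.96, 2.96]. Speed limits (rad/s): [2.39, 2.39, 3.14, 3.14, 3.14, 3.14, 3.14].

### API

Orientations are given as a unit quaternion [w, x, y, z].
In Python, from bench import arm gives the robot as it stands.
- The arm moves only by the shell command python3 -m handwheel 'ROWS' [FORCE]. ROWS is JSON, a list of rows, each an object with "translation": the shift along the tool's x, y, z in units of 0.1 m (1.0 is 0.1 m), a list of three; "twist": the turn, a rotation vector about the tool's x, y, z in units of pi/2 rad (1.0 is pi/2 rad), a list of three; "grip": the opening, from -1 (shut) to 1 (fully open). A call has 1 to 10 rows; each row is the pose to reach, as a shift and turn from the pose commanded when the call began, along the tool's axes at that moment; what a row does not reach only later rows make up. A row lasts 1/10 s, in which the tool goes at most 50 mm and 8.59 degrees, less where a joint would pass 70% of its speed; a pose out of reach is approached as far as the arm can. A call with a number of a shift or a turn outside -1 to 1 is refused whole. A call with a gripper value outside its range is refused whole. The fingers move at their own pace and stop on an object; FORCE is the grip in N (left out, the last holds). Time passes only in rows, so rows that repeat a pose let the fingers close. It gives the time, the measured TCP pose, the force, the opening and the grip force at its end, in the units of the state.
- arm.get_state(): the state, without advancing time (a new reading comes with each control period).
- arm.get_image(name): name is "scene" or "top"; returns a dict with "image" (400x640x3 uint8, red, green, blue), "fx", "fy", "cx", "cy" (pixels), "dist" ([k1, k2, p1, p2, k3] as OpenCV has them; the pictures are not rectified), "rvec" (rotation vector, rad) and "tvec" (3), from world to camera coordinates, as OpenCV has them. Camera axes: x right, y down, z forward; pixel columns grow to the right and rows downward; lengths in m; the calibration is good to about 2 mm. A picture is of the moment at which its call begins. There is no depth.
- arm.job_done(): hands the job in; it is judged then, once.
The state is a dict: "time": time; "q": joint angles; "qvel": joint speeds; "effort": joint torques, N m; "tcp_pos": TCP position; "tool_rot": TCP orientation; "ft_force": force on the tool from outside, world axes, zero at the start; "moment": the same for the moment, N m; "gripper_width": opening from 0.0 (shut) to 1.0 (fully open); "grip_force": force on a finger pad.
Only numpy, scipy, OpenCV 4.12 (cv2) and the standard library are available. Lean on these libraries where they do the work, as an engineer would, in place of code of your own. Each camera call takes 0.05 s, during which the arm holds its last target. There are 200 camera calls.

## Working session

There is one attempt and no reset: what is moved stays moved. The work goes in short steps, Python scripts to look and compute and a shell command to move; the robot and the scene stay as the last step left them, time stands still between calls to the robot, and variables do not carry over. Pictures are saved under pics/ and viewed, at most 14 in all, crops included, and the job is handed in when it is done.

```bash
ls; mkdir -p pics; python3 - <<'E'
from bench import arm
import cv2,pickle
for n in("scene","top"):
    d=arm.get_image(n);cv2.imwrite(f"pics/{n}0.png",d["image"][:,:,::-1]);pickle.dump(d,open(f"{n}0.pkl","wb"))
    print(n,d["fx"],d["cx"],d["cy"],d["dist"],d["rvec"],d["tvec"])
s=arm.get_state();print(s)
E
```

```text
pics
scene 473.90151439925825 316.93386704863815 195.94999802915925 [0.04395118 0.         0.         0.         0.        ] [ 0.74578379  2.49690441 -1.21878717] [ 0.41806924 -0.0929456   2.23644251]
top 361.80065745526593 318.3896170668804 200.9067000826855 [0.02231603 0.         0.         0.         0.        ] [ 2.15216864 -2.06382476  0.21448023] [0.05864069 0.56104646 1.48930731]
{'time': 0.1, 'q': array([-1.27709356,  0.47772803,  0.02234904,  1.55630809, -0.01152041,
        1.10930859, -0.08307028]), 'qvel': array([-1.85824347e-03, -1.36415425e-03,  8.35223064e-05,  1.06085759e-04,
        8.15133534e-05,  8.83960212e-04,  2.56590419e-04]), 'effort': array([ 4.31592882e-03, -5.84088492e+01,  1.54010475e+00, -2.73310965e+01,
       -5.41566638e-02,  1.31305534e-02,  3.39026087e-05]), 'tcp_pos': array([0.2637783 , 0.62075114, 0.22179076]), 'tool_rot': array([-1.11466271e-04,  1.99535241e-01,  9.79890314e-01, -8.04335643e-04]), 'ft_force': array([0.6302087 , 0.57810743, 0.01366782]), 'moment': array([-0.00715882, -0.00439422,  0.01373707]), 'grip_force': 0.0, 'gripper_width': 0.9980002129641344}
```

View pics/scene0.png

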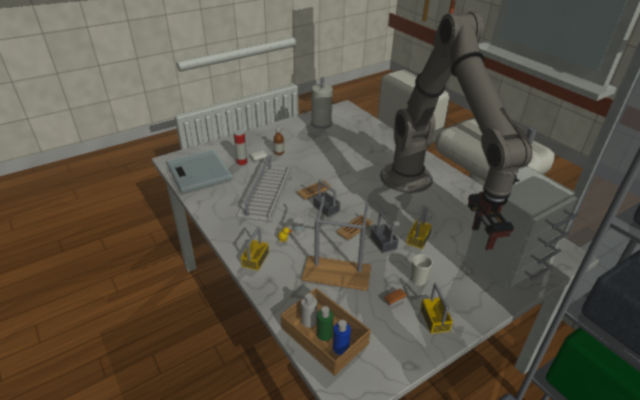

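View pics/top0.png

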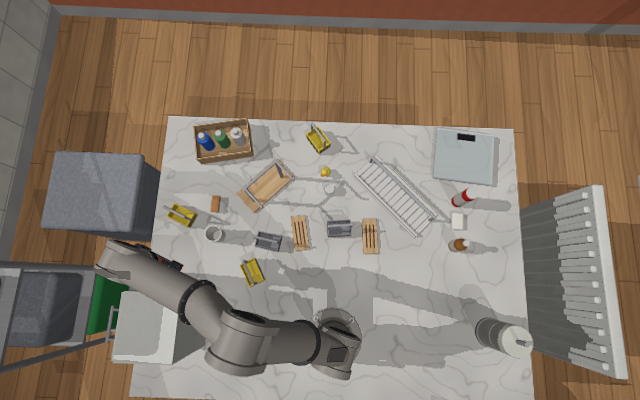

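The scene picture shows the rack (265,190), the hook stand (340,245), and boards at (312,190) and (352,227). Grey baskets are at (326,203) and (383,237); yellow decoys are at (420,233), (437,315) and (255,253). In the top picture, candidates for baskets are:
- Grey, and wanted: (268,242) and (340,228).
- Yellow, not wanted: (253,271), (182,215) and (318,138).

Candidates for boards are (300,233) and (370,236). The stand foot (265,186) and brush (215,203) are also wood but are not boards. Next is one close crop, warped to the counter plane.

```bash
cat > h.py <<'E'
import numpy as np,cv2,pickle
from bench import arm
def grab(n,f=None):
    d=arm.get_image(n)
    if f: cv2.imwrite(f"pics/{f}.png",d["image"][:,:,::-1])
    return d
def cam(d):
    K=np.array([[d["fx"],0,d["cx"]],[0,d["fy"],d["cy"]],[0,0,1]]);return K,np.array(d["dist"]),np.array(d["rvec"]),np.array(d["tvec"])
def proj(d,P):
    K,D,r,t=cam(d);return cv2.projectPoints(np.array(P,float).reshape(-1,1,3),r,t,K,D)[0].reshape(-1,2)
def unproj(d,uv,z):
    K,D,r,t=cam(d);R=cv2.Rodrigues(r)[0]
    n=cv2.undistortPoints(np.array(uv,float).reshape(-1,1,2),K,D).reshape(-1,2)
    ray=np.c_[n,np.ones(len(n))]@R;c=-R.T@t
    return c+ray*((z-c[2])/ray[:,2])[:,None]
def ortho(d,x0,x1,y0,y1,s,z=0.):
    # rows: x decreasing, cols: y decreasing; s px per m
    xs=np.arange(x1,x0,-1/s);ys=np.arange(y1,y0,-1/s)
    X,Y=np.meshgrid(xs,ys,indexing='ij')
    uv=proj(d,np.c_[X.ravel(),Y.ravel(),np.full(X.size,z)]).astype(np.float32).reshape(*X.shape,2)
    return cv2.remap(d["image"],uv[...,0],uv[...,1],cv2.INTER_CUBIC)[:,:,::-1]
def save(im,n): cv2.imwrite(f"pics/{n}.png",im)
E
python3 - <<'E'
from h import *
d=pickle.load(open("top0.pkl","rb"))
print(unproj(d,[[335,335],[268,242],[340,228],[300,233],[370,236],[265,186],[395,195]],0.0).round(3))
im=ortho(d,.3,.9,-.45,.5,840).copy()
for i in range(30,91,10):
    cv2.putText(im,f"{i}",(0,int((90-i)*8.4)),0,.4,(0,0,255))
for j in range(-40,51,10):
    cv2.putText(im,f"{j}",(int((50-j)*8.4),12),0,.4,(255,0,0)); cv2.line(im,(int((50-j)*8.4),0),(int((50-j)*8.4),4),(255,0,0))
save(im,"ortho0")
E
```

```text
[[ 0.011 -0.009  0.   ]
 [ 0.379  0.294  0.   ]
 [ 0.453 -0.017  0.   ]
 [ 0.424  0.157  0.   ]
 [ 0.424 -0.148  0.   ]
 [ 0.629  0.325  0.   ]
 [ 0.612 -0.257  0.   ]]
```

View pics/ortho0.png

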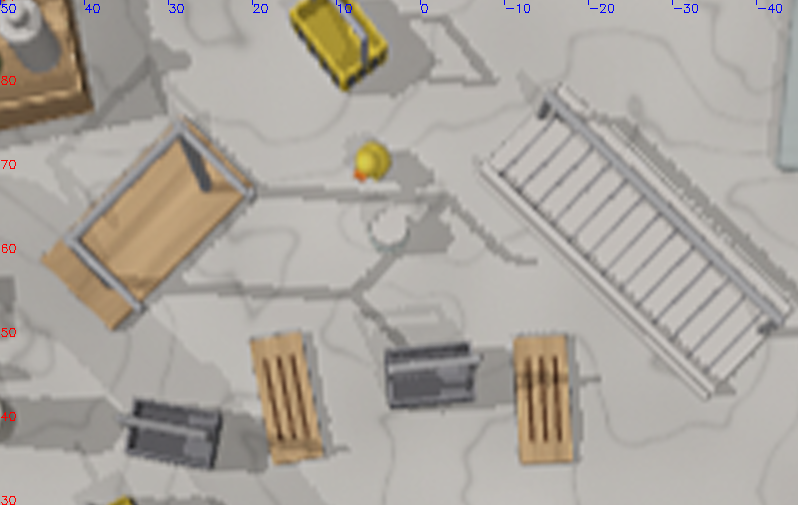

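The warped crop confirms the choice. Boards are at crop (287,398) and (545,398), and grey baskets at (173,433) and (430,375). The rack lip runs from (485,170) to (708,395), and the stand's crossbar from (72,240) to (185,125) with prongs towards the lower right. Next I measure each one at its own height.

```bash
cat >> h.py <<'E'
def boards(d,z=.012):
    hsv=cv2.cvtColor(ortho(d,.3,.9,-.45,.5,1000,z).copy(),cv2.COLOR_BGR2HSV)
    m=cv2.inRange(hsv,(8,70,90),(24,200,255));m=cv2.morphologyEx(m,cv2.MORPH_CLOSE,np.ones((15,15)))
    for c in cv2.findContours(m,0,2)[0]:
        if 5500<cv2.contourArea(c)<14000:
            p=np.c_[.9-c[:,0,1]/1000,.5-c[:,0,0]/1000];r=cv2.minAreaRect((p*1000).astype(np.float32))
            b=cv2.boxPoints(r)/1000;e=[b[1]-b[0],b[2]-b[1]];L=max(e,key=np.linalg.norm)
            print("board c",(np.array(r[0])/1000).round(4),"size",np.round(r[1],0),"yaw",round(float(np.degrees(np.arctan2(L[1],L[0]))%180),1))
E
python3 - <<'E'
from h import *
d=pickle.load(open("top0.pkl","rb"))
boards(d)
def tile(x,y,z,w,h,s):
    im=ortho(d,x-h/2,x+h/2,y-w/2,y+w/2,s,z).copy()[:int(h*s),:int(w*s)]
    return im
a=[tile(.378,.29,.12,.16,.12,2400),tile(.45,-.02,.12,.16,.12,2400)]
b=[tile(.60,.32,.23,.32,.24,1200),tile(.58,-.23,.0745,.40,.30,960)]
row=lambda l:np.hstack([cv2.resize(i,(384,288)) for i in l])
save(np.vstack([row(a),row(b)]),"tiles")
E
```

```text
board c [ 0.423  -0.1439] size [149.  63.] yaw 3.2
board c [0.4242 0.1585] size [149.  62.] yaw 10.5
board c [0.8579 0.097 ] size [125.  83.] yaw 36.9
board c [0.8255 0.4581] size [150. 115.] yaw 11.4
```

View pics/tiles.png

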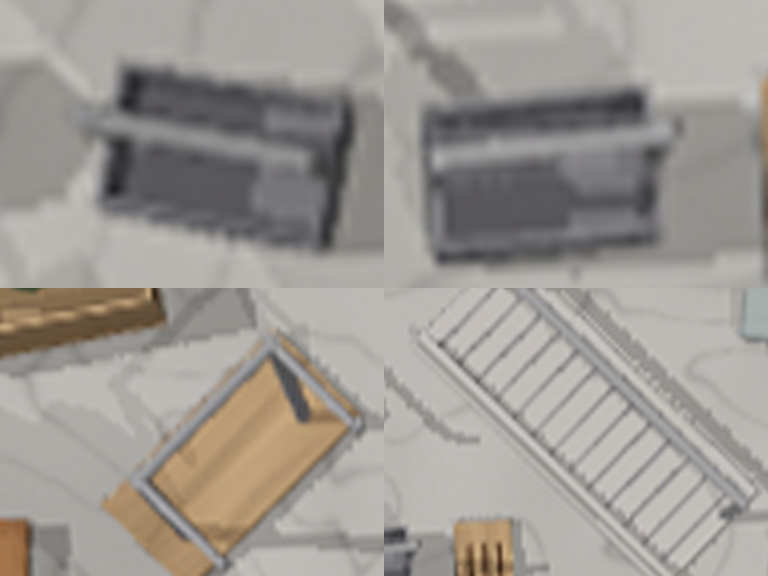

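Tile readings: bar ends of the left basket are (92,118) and (310,158), and of the right basket (432,158) and (672,130). Posts are at (271,343) and (140,482), prong tips at (360,428) and (222,568). I'll overlay the models on both cameras to check all the poses.

```bash
cat >> h.py <<'E'
def T(x,y,deg,P,z=0):
    c,s=np.cos(np.radians(deg)),np.sin(np.radians(deg));P=np.array(P,float)
    return np.c_[x+c*P[:,0]-s*P[:,1],y+s*P[:,0]+c*P[:,1],P[:,2]+z]
RACK=[[[-.015,-.19,.008],[-.015,.19,.008],[.135,.19,.008],[.135,-.19,.008],[-.015,-.19,.008]],[[0,-.19,.026],[0,.19,.026]],[[.09,-.19,.0815],[.09,.19,.0815]]]
STAND=[[[-.06,-.12,.014],[-.06,.12,.014],[.06,.12,.014],[.06,-.12,.014],[-.06,-.12,.014]]]
HOOKS=[[[.0,s*.08,.23],[-.104,s*.08,.23],[-.104,s*.08,.252]] for s in(1,-1)]+[[[0,-.08,.23],[0,.08,.23]]]
BASK=[[[0,-.048,.0],[0,-.048,.12],[0,.048,.12],[0,.048,0]],[[-.033,-.05,.05],[-.033,.05,.05],[.033,.05,.05],[.033,-.05,.05],[-.033,-.05,.05]]]
def overlay(d,items,k,box,n):
    im=cv2.resize(d["image"][:,:,::-1].copy(),None,fx=k,fy=k,interpolation=cv2.INTER_CUBIC)
    for (x,y,g),M,col in items:
        for L in M:
            cv2.polylines(im,[((proj(d,T(x,y,g,L))+.5)*k*8).astype(np.int32)],False,col,1,cv2.LINE_AA,3)
    a,b,c,e=[int(v*k) for v in box];save(im[b:e,a:c],n)
E
python3 - <<'E'
from h import *
R=(.564,-.21,-45); S=(.616,.309,46.5)
items=[(R,RACK,(0,0,255)),(S,STAND,(255,0,0)),(S,HOOKS,(0,0,255)),((.3805,.286,-10.4),BASK,(0,255,0)),((.45,-.010,6.6),BASK,(0,255,0))]
d=pickle.load(open("top0.pkl","rb"));K,D,r,t=cam(d);print(-cv2.Rodrigues(r)[0].T@t)
overlay(d,items,3.2,(225,135,450,260),"ov1")
overlay(pickle.load(open("scene0.pkl","rb")),items,3.4,(215,140,445,300),"ov2")
E
```

```text
[0.23717418 0.06572176 1.57342848]
```

View pics/ov1.png

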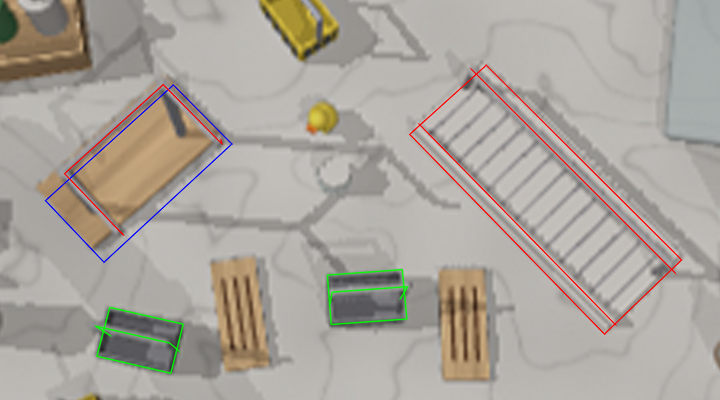

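View pics/ov2.png

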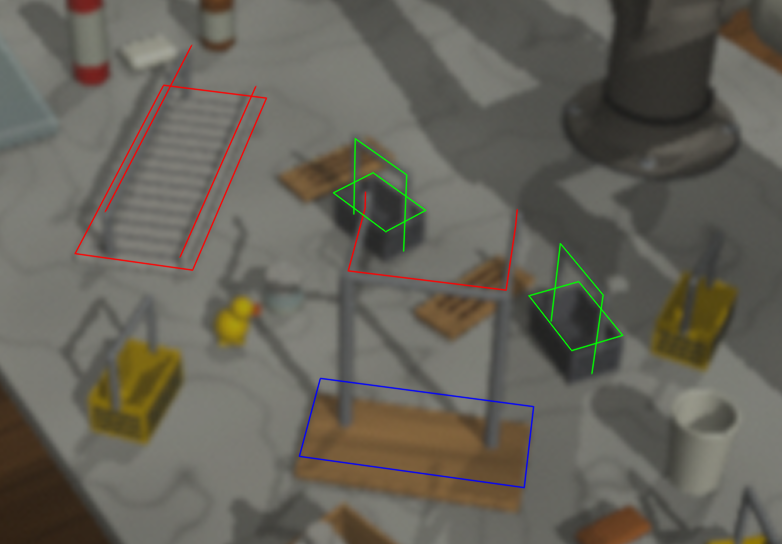

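Both grey baskets match in rim and bar, with the overlay's rim lying 50 mm above the base in ov2. The rack and the stand foot look about 10 mm off, so I rewarp them in their own frames to refine.

```bash
cat >> h.py <<'E'
def warp(d,pose,x0,x1,y0,y1,s,z):
    xs=np.arange(x1,x0,-1/s);ys=np.arange(y1,y0,-1/s);X,Y=np.meshgrid(xs,ys,indexing='ij')
    P=T(*pose,np.c_[X.ravel(),Y.ravel(),np.full(X.size,z)])
    uv=proj(d,P).astype(np.float32).reshape(*X.shape,2)
    im=cv2.remap(d["image"],uv[...,0],uv[...,1],cv2.INTER_CUBIC)[:,:,::-1].copy()
    for x in np.arange(np.ceil(x0*50)/50,x1,.02):
        r=int((x1-x)*s);cv2.line(im,(0,r),(8,r),(0,0,255));cv2.putText(im,f"{round(x*1000)}",(10,r+4),0,.3,(0,0,255))
    for y in np.arange(np.ceil(y0*50)/50,y1,.02):
        c=int((y1-y)*s);cv2.line(im,(c,0),(c,8),(255,0,0))
        if round(y*50)%2==0:cv2.putText(im,f"{round(y*1000)}",(c-8,18),0,.3,(255,0,0))
    return im
E
python3 - <<'E'
from h import *
R=(.564,-.21,-45); S=(.616,.309,46.5)
d=pickle.load(open("top0.pkl","rb"));s=pickle.load(open("scene0.pkl","rb"))
a=warp(d,R,-.04,.15,-.21,.21,1800,.026)
b=np.hstack([cv2.resize(warp(d,S,-.13,.1,-.14,.14,1350,.23),(378,300)),cv2.resize(warp(s,S,-.13,.1,-.14,.14,1350,.23),(378,300))])
w=min(a.shape[1],b.shape[1]);save(np.vstack([a[:300,:w],b[:280,:w]]),"rs")
E
```

```text
(no output)
```

View pics/rs.png

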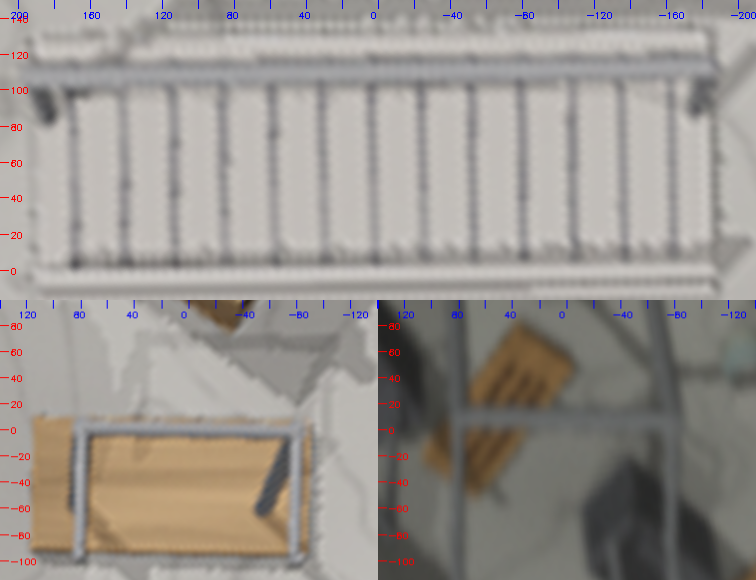

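Reading the warps: the rack's lip inner face is at local x ≈ +3 mm and its ends are at +190 and -187. The crossbar sits at x ≈ 0 from the top camera and about +9 from the scene camera, which fits an axis near z = 0.224. I settle on rack (0.567, -0.2105, -45°) and stand (0.6175, 0.3105, 46.5°). Baskets go first, because they would obstruct the gripper body at the boards.

```bash
cat > go.py <<'E'
# usage: go.py x y z yawdeg(tool y dir) [tiltdeg outward along (yaw-90)] : prints shift/turn per call
import sys,numpy as np
from scipy.spatial.transform import Rotation as Ro, Slerp
from bench import arm
a=[float(v) for v in sys.argv[1:]];s=arm.get_state()
p0=np.array(s["tcp_pos"]);w,x,y,z=s["tool_rot"];R0=Ro.from_quat([x,y,z,w])
def rot(yaw,tilt=0):
    yv=np.array([np.cos(np.radians(yaw)),np.sin(np.radians(yaw)),0]);h=np.array([yv[1],-yv[0],0])
    t=np.radians(tilt);zv=np.array([0,0,-np.cos(t)])+h*np.sin(t)
    return Ro.from_matrix(np.c_[np.cross(yv,zv),yv,zv])
R1=rot(*a[3:]);p1=np.array(a[:3]);rv=(R0.inv()*R1).as_rotvec()
loc=R0.inv().apply(p1-p0)
print("pos",p0.round(4),"dist",np.linalg.norm(p1-p0).round(3),"turn deg",np.degrees(np.linalg.norm(rv)).round(1))
N=max(1,int(np.ceil(max(np.linalg.norm(p1-p0)/.099,np.linalg.norm(rv)/1.5))))
sl=Slerp([0,1],Ro.concatenate([R0,R1]))
for k in range(N):
    A,B=sl(k/N),sl((k+1)/N)
    print((A.inv().apply(p1-p0)/N/.1).round(3),((A.inv()*B).as_rotvec()/(np.pi/2)).round(3))
E
python3 go.py .3845 .3077 .25 -10.4
```

```text
pos [0.2638 0.6208 0.2218] dist 0.337 turn deg 77.4
[-0.584 -0.602 -0.069] [-0.     0.     0.215]
[-0.75  -0.375 -0.07 ] [-0.     0.     0.215]
[-0.832 -0.105 -0.07 ] [-0.     0.     0.215]
[-0.82   0.176 -0.07 ] [-0.     0.     0.215]
```

```bash
H="python3 -m handwheel"
$H '[{"translation":[-0.29,-0.3,-0.03],"twist":[0,0,0.1],"grip":1},{"translation":[-0.58,-0.6,-0.07],"twist":[0,0,0.215],"grip":1},{"translation":[-0.58,-0.6,-0.07],"twist":[0,0,0.215],"grip":1}]' 30
$H '[{"translation":[-0.37,-0.19,-0.03],"twist":[0,0,0.1],"grip":1},{"translation":[-0.75,-0.375,-0.07],"twist":[0,0,0.215],"grip":1},{"translation":[-0.75,-0.375,-0.07],"twist":[0,0,0.215],"grip":1}]'
$H '[{"translation":[-0.41,-0.05,-0.03],"twist":[0,0,0.1],"grip":0.5},{"translation":[-0.83,-0.105,-0.07],"twist":[0,0,0.215],"grip":0.5},{"translation":[-0.83,-0.105,-0.07],"twist":[0,0,0.215],"grip":0.5}]'
$H '[{"translation":[-0.41,0.09,-0.03],"twist":[0,0,0.1],"grip":0.2},{"translation":[-0.82,0.175,-0.07],"twist":[0,0,0.215],"grip":0.2},{"translation":[-0.82,0.175,-0.07],"twist":[0,0,0.215],"grip":0.2},{"translation":[-0.82,0.175,-0.07],"twist":[0,0,0.215],"grip":0.2}]'
python3 go.py .3845 .3077 .105 -10.4
```

```text
time: 0.4
tcp_pos: [0.2981, 0.5377, 0.2299]
tool_rot: [0.001, 0.367, 0.93, -0.001]
ft_force: [0.7, -0.5, 1.3]
gripper_width: 1.001
grip_force: 0.0
time: 0.7
tcp_pos: [0.3277, 0.4593, 0.237]
tool_rot: [0.001, 0.518, 0.855, -0.001]
ft_force: [-0.2, -0.2, 0.2]
gripper_width: 0.997
grip_force: 0.0
time: 1.0
tcp_pos: [0.357, 0.3812, 0.2439]
tool_rot: [0.001, 0.655, 0.756, -0.0]
ft_force: [0.9, -0.4, -1.7]
gripper_width: 0.768
grip_force: 0.0
time: 1.4
tcp_pos: [0.3844, 0.3077, 0.2507]
tool_rot: [-0.0, 0.769, 0.639, 0.0]
ft_force: [0.1, -0.2, -0.7]
gripper_width: 0.602
grip_force: 0.0
pos [0.3844 0.3077 0.2507] dist 0.146 turn deg 0.2
[-0.     0.001  0.728] [-0.    -0.    -0.001]
[0.    0.001 0.728] [-0.    -0.    -0.001]
```

```bash
H="python3 -m handwheel"
$H '[{"translation":[0,0,0.37],"twist":[0,0,0],"grip":0.2},{"translation":[0,0,0.73],"twist":[0,0,0],"grip":0.2},{"translation":[0,0,0.73],"twist":[0,0,0],"grip":0.2}]' 30 | grep -E "tcp_pos|ft_f"
$H '[{"translation":[0,0,0.25],"twist":[0,0,0],"grip":0.2},{"translation":[0,0,0.5],"twist":[0,0,0],"grip":0.2},{"translation":[0,0,0.73],"twist":[0,0,0],"grip":0.2},{"translation":[0,0,0.73],"twist":[0,0,0],"grip":0.2},{"translation":[0,0,0.73],"twist":[0,0,0],"grip":-1},{"translation":[0,0,0.73],"twist":[0,0,0],"grip":-1},{"translation":[0,0,0.73],"twist":[0,0,0],"grip":-1},{"translation":[0,0,0.73],"twist":[0,0,0],"grip":-1},{"translation":[0,0,0.73],"twist":[0,0,0],"grip":-1},{"translation":[0,0,0.73],"twist":[0,0,0],"grip":-1}]' 30
python3 - <<'E'
from h import *
d=grab("top");a=ortho(d,.3,.46,.2,.42,1700,.12);s=grab("scene")["image"][:,:,::-1]
b=cv2.resize(s[180:280,330:450],None,fx=3.2,fy=3.2,interpolation=2)
h=min(len(a),len(b));save(np.hstack([a[:h],b[:h]]),"g1")
E
```

```text
tcp_pos: [0.3811, 0.3075, 0.1738]
ft_force: [-0.6, 0.0, -0.3]
time: 2.7
tcp_pos: [0.3841, 0.3089, 0.1049]
tool_rot: [-0.0, 0.768, 0.64, 0.0]
ft_force: [-1.0, -0.3, 2.9]
gripper_width: 0.102
grip_force: 30.0
```

View pics/g1.png

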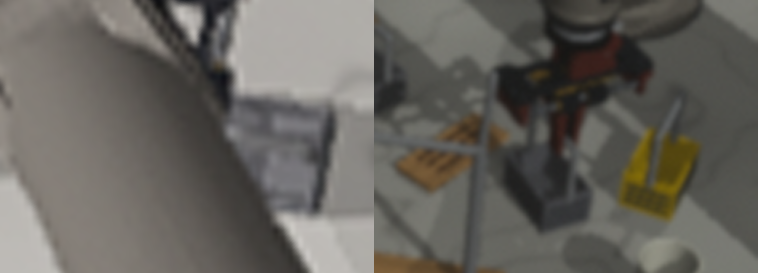

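The picture shows the bar held between the uprights, with the left basket at about (545,185); the opening of 9 mm matches the bar. Lift and go to the pre-hook point.

```bash
H="python3 -m handwheel"
$H '[{"translation":[0,0,-0.3],"twist":[0,0,0],"grip":-1},{"translation":[0,0,-0.6],"twist":[0,0,0],"grip":-1},{"translation":[0,0,-0.9],"twist":[0,0,0],"grip":-1},{"translation":[0,0,-0.9],"twist":[0,0,0],"grip":-1}]' 45 | grep -E "ft_f|width"
$H '[{"translation":[0,0,-0.3],"twist":[0,0,0],"grip":-1},{"translation":[0,0,-0.6],"twist":[0,0,0],"grip":-1},{"translation":[0,0,-0.6],"twist":[0,0,0],"grip":-1}]' | grep -E "ft_f|width"
python3 go.py .421 .2515 .255 46.5
```

```text
ft_force: [0.5, 0.4, -1.3]
gripper_width: 0.102
ft_force: [1.1, 0.3, -2.0]
gripper_width: 0.1
pos [0.3855 0.3099 0.257 ] dist 0.068 turn deg 56.9
[-0.51   0.455  0.018] [ 0.003 -0.002 -0.633]
```

```bash
H="python3 -m handwheel"
$H '[{"translation":[-0.17,0.15,0],"twist":[0,0,-0.09],"grip":-1},{"translation":[-0.34,0.3,0],"twist":[0,0,-0.18],"grip":-1},{"translation":[-0.51,0.455,0.02],"twist":[0,0,-0.27],"grip":-1},{"translation":[-0.51,0.455,0.02],"twist":[0,0,-0.36],"grip":-1},{"translation":[-0.51,0.455,0.02],"twist":[0,0,-0.45],"grip":-1},{"translation":[-0.51,0.455,0.02],"twist":[0,0,-0.54],"grip":-1},{"translation":[-0.51,0.455,0.02],"twist":[0,0,-0.633],"grip":-1},{"translation":[-0.51,0.455,0.02],"twist":[0,0,-0.633],"grip":-1},{"translation":[-0.51,0.455,0.02],"twist":[0,0,-0.633],"grip":-1}]' | grep -E "ft_f|width|pos|rot"
python3 go.py .5036 .3385 .255 46.5
python3 - <<'E'
from h import *
s=grab("scene");S=(.6175,.3105,46.5);
import numpy as np
x,y=.421,.2515;c,si=np.cos(np.radians(46.5)),np.sin(np.radians(46.5))
bx,by=x+.022*si,y-.022*c
B=[(np.array(l)+[0,0,.15]) for l in BASK]
overlay(s,[(S,HOOKS,(0,0,255)),((bx,by,46.5),B,(0,255,0))],5,(315,165,435,270),"p1")
E
```

```text
tcp_pos: [0.4191, 0.2499, 0.2513]
tool_rot: [-0.0, 0.372, 0.928, -0.001]
ft_force: [0.5, -1.0, -1.9]
gripper_width: 0.1
pos [0.4191 0.2499 0.2513] dist 0.123 turn deg 0.2
[ 0.     0.612 -0.02 ] [-0.001 -0.    -0.001]
[-0.001  0.612 -0.019] [-0.001 -0.    -0.001]
```

View pics/p1.png

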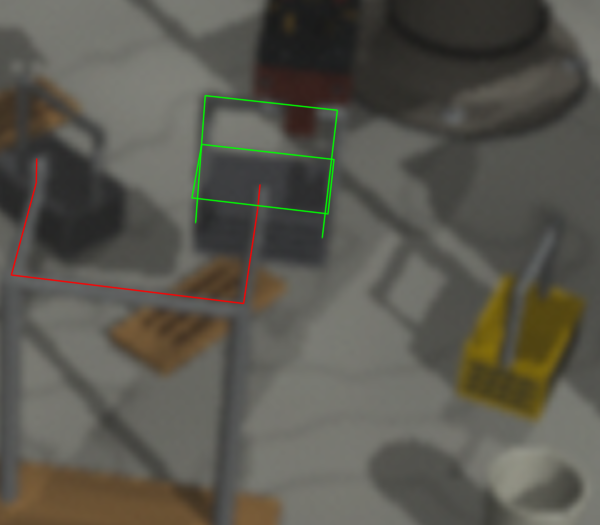

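The picture shows the held basket around (262,180), matching its model. The left prong tip at (260,185) points between bar and rim. Move in and then lower.

```bash
H="python3 -m handwheel"
$H '[{"translation":[0,0.2,-0.05],"twist":[0,0,0],"grip":-1},{"translation":[0,0.4,-0.05],"twist":[0,0,0],"grip":-1},{"translation":[0,0.61,-0.05],"twist":[0,0,0],"grip":-1},{"translation":[0,0.61,-0.05],"twist":[0,0,0],"grip":-1}]' | grep -E "ft_f|pos"
$H '[{"translation":[0,0.2,0],"twist":[0,0,0],"grip":-1},{"translation":[0,0.4,0],"twist":[0,0,0],"grip":-1},{"translation":[0,0.61,0],"twist":[0,0,0],"grip":-1},{"translation":[0,0.61,0],"twist":[0,0,0],"grip":-1},{"translation":[0,0.61,0],"twist":[0,0,0],"grip":-1}]' | grep -E "ft_f|pos"
python3 go.py .5036 .3385 .222 46.5
python3 - <<'E'
from h import *
s=grab("scene");S=(.6175,.3105,46.5);
overlay(s,[(S,HOOKS,(0,0,255))],5,(315,165,435,270),"p2")
E
```

```text
tcp_pos: [0.4625, 0.2967, 0.2571]
ft_force: [0.2, -0.1, -1.9]
tcp_pos: [0.5029, 0.3381, 0.257]
ft_force: [0.3, 0.3, -2.4]
pos [0.5029 0.3381 0.257 ] dist 0.035 turn deg 0.1
[-0.002  0.009  0.35 ] [-0.001  0.    -0.   ]
```

View pics/p2.png

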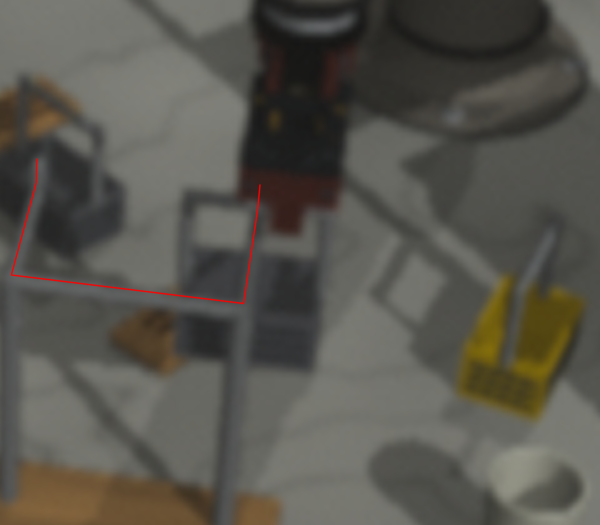

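The picture shows the prong (243–260, 185–300) inside the bail between the uprights at (188,240) and (320,245), with no contact force. Lower and release.

```bash
H="python3 -m handwheel"
$H '[{"translation":[0,0,0.15],"twist":[0,0,0],"grip":-1},{"translation":[0,0,0.25],"twist":[0,0,0],"grip":-1},{"translation":[0,0,0.33],"twist":[0,0,0],"grip":-1},{"translation":[0,0,0.37],"twist":[0,0,0],"grip":-1},{"translation":[0,0,0.38],"twist":[0,0,0],"grip":-1},{"translation":[0,0,0.38],"twist":[0,0,0],"grip":-1}]' | grep -E "ft_f|pos"
```

```text
tcp_pos: [0.5036, 0.3389, 0.2199]
ft_force: [-0.3, -0.6, -0.6]
```

```bash
H="python3 -m handwheel"
$H '[{"translation":[0,0,0.02],"twist":[0,0,0],"grip":-1},{"translation":[0,0,0.02],"twist":[0,0,0],"grip":-1},{"translation":[0,0,0.02],"twist":[0,0,0],"grip":-0.7},{"translation":[0,0,0.02],"twist":[0,0,0],"grip":-0.6},{"translation":[0,0,0.02],"twist":[0,0,0],"grip":-0.4},{"translation":[0,0,0.02],"twist":[0,0,0],"grip":-0.2},{"translation":[0,0,0.02],"twist":[0,0,0],"grip":-0.1},{"translation":[0,0,0.02],"twist":[0,0,0],"grip":-0.1},{"translation":[0,0,0.02],"twist":[0,0,0],"grip":-0.1}]' | grep -E "ft_f|pos|width"
$H '[{"translation":[0,0,-0.1],"twist":[0,0,0],"grip":-0.1},{"translation":[0,0,-0.3],"twist":[0,0,0],"grip":-0.1},{"translation":[0,0,-0.6],"twist":[0,0,0],"grip":-0.1},{"translation":[0,0,-0.9],"twist":[0,0,0],"grip":-0.1},{"translation":[0,0,-0.9],"twist":[0,0,0],"grip":-0.1}]' | grep -E "ft_f|pos|width"
python3 - <<'E'
from h import *
s=grab("scene");S=(.6175,.3105,46.5);
overlay(s,[(S,HOOKS,(0,0,255))],5,(315,165,435,270),"p3")
E
python3 go.py .4525 -.032 .25 6.6
```

```text
tcp_pos: [0.5035, 0.3389, 0.2176]
ft_force: [0.3, 0.1, 0.1]
gripper_width: 0.452
tcp_pos: [0.5057, 0.34, 0.313]
ft_force: [-0.6, -0.4, 0.2]
gripper_width: 0.449
pos [0.5047 0.3396 0.3106] dist 0.38 turn deg 39.9
[-0.544 -0.765  0.148] [ 0.001 -0.     0.111]
[-0.668 -0.659  0.149] [ 0.001 -0.     0.111]
[-0.772 -0.533  0.15 ] [ 0.001 -0.     0.111]
[-0.853 -0.39   0.151] [ 0.001 -0.     0.111]
```

View pics/p3.png

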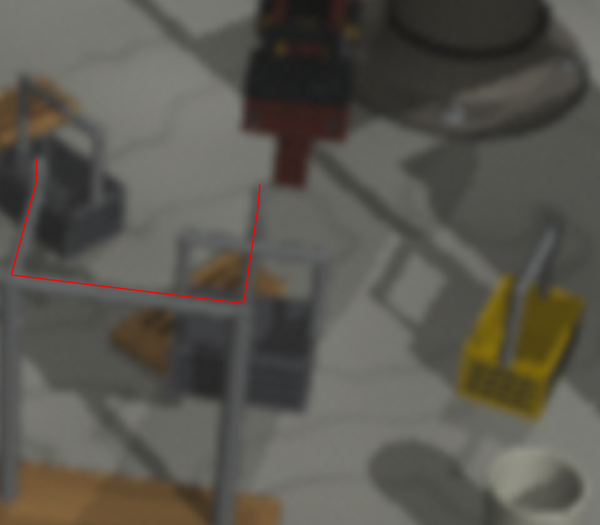

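The picture shows the first basket hanging level from the left prong with its bar at y ≈ 240, clear of the gripper. On to the right basket.

```bash
H="python3 -m handwheel"
$H '[{"translation":[-0.27,-0.38,0],"twist":[0,0,0.05],"grip":0},{"translation":[-0.54,-0.76,0],"twist":[0,0,0.11],"grip":0},{"translation":[-0.54,-0.76,0],"twist":[0,0,0.11],"grip":0}]' | grep -E "ft_f|pos"
$H '[{"translation":[-0.33,-0.33,0.1],"twist":[0,0,0.05],"grip":0.2},{"translation":[-0.67,-0.66,0.15],"twist":[0,0,0.11],"grip":0.2},{"translation":[-0.67,-0.66,0.15],"twist":[0,0,0.11],"grip":0.2}]' | grep -E "ft_f|pos"
$H '[{"translation":[-0.38,-0.26,0.1],"twist":[0,0,0.05],"grip":0.2},{"translation":[-0.77,-0.53,0.15],"twist":[0,0,0.11],"grip":0.2},{"translation":[-0.77,-0.53,0.15],"twist":[0,0,0.11],"grip":0.2}]' | grep -E "ft_f|pos"
$H '[{"translation":[-0.42,-0.2,0.1],"twist":[0,0,0.05],"grip":0.2},{"translation":[-0.85,-0.39,0.3],"twist":[0,0,0.11],"grip":0.2},{"translation":[-0.85,-0.39,0.3],"twist":[0,0,0.11],"grip":0.2},{"translation":[-0.85,-0.39,0.3],"twist":[0,0,0.11],"grip":0.2}]' | grep -E "ft_f|pos"
python3 go.py .4525 -.032 .105 6.6
```

```text
tcp_pos: [0.4904, 0.2393, 0.3073]
ft_force: [0.3, 0.0, -0.0]
tcp_pos: [0.4764, 0.1467, 0.2916]
ft_force: [-0.6, 0.9, -0.2]
tcp_pos: [0.4634, 0.055, 0.2767]
ft_force: [-0.8, -0.1, 0.1]
tcp_pos: [0.4519, -0.0318, 0.2472]
ft_force: [0.3, 0.9, 0.4]
pos [ 0.4519 -0.0318  0.2472] dist 0.142 turn deg 0.3
[-0.001  0.004  0.711] [-0.    -0.     0.002]
[-0.001  0.003  0.711] [-0.    -0.     0.002]
```

```bash
H="python3 -m handwheel"
$H '[{"translation":[0,0,0.37],"twist":[0,0,0],"grip":0.2},{"translation":[0,0,0.71],"twist":[0,0,0],"grip":0.2},{"translation":[0,0,0.71],"twist":[0,0,0],"grip":0.2}]' 30 | grep -E "tcp_pos|ft_f"
$H '[{"translation":[0,0,0.25],"twist":[0,0,0],"grip":0.2},{"translation":[0,0,0.5],"twist":[0,0,0],"grip":0.2},{"translation":[0,0,0.71],"twist":[0,0,0],"grip":0.2},{"translation":[0,0,0.71],"twist":[0,0,0],"grip":0.2},{"translation":[0,0,0.71],"twist":[0,0,0],"grip":-1},{"translation":[0,0,0.71],"twist":[0,0,0],"grip":-1},{"translation":[0,0,0.71],"twist":[0,0,0],"grip":-1},{"translation":[0,0,0.71],"twist":[0,0,0],"grip":-1},{"translation":[0,0,0.71],"twist":[0,0,0],"grip":-1},{"translation":[0,0,0.71],"twist":[0,0,0],"grip":-1}]' 30 | grep -E "pos|ft_f|width|grip"
$H '[{"translation":[0,0,-0.3],"twist":[0,0,0],"grip":-1},{"translation":[0,0,-0.6],"twist":[0,0,0],"grip":-1},{"translation":[0,0,-0.9],"twist":[0,0,0],"grip":-1},{"translation":[0,0,-0.9],"twist":[0,0,0],"grip":-1}]' 45 | grep -E "ft_f|width"
$H '[{"translation":[0,0,-0.3],"twist":[0,0,0],"grip":-1},{"translation":[0,0,-0.64],"twist":[0,0,0],"grip":-1},{"translation":[0,0,-0.64],"twist":[0,0,0],"grip":-1}]' | grep -E "ft_f|width"
# target: hook_right - .003 x - .022 y, pre -.12 x
python3 go.py .569 .111 .260 46.5
```

```text
tcp_pos: [0.45, -0.0299, 0.1738]
ft_force: [-0.0, 0.7, -0.8]
tcp_pos: [0.4521, -0.0318, 0.1059]
ft_force: [0.0, -0.5, 0.7]
gripper_width: 0.107
grip_force: 30.0
ft_force: [0.9, -0.2, -0.9]
gripper_width: 0.1
ft_force: [0.6, 0.9, -2.2]
gripper_width: 0.103
pos [ 0.4541 -0.0318  0.2622] dist 0.183 turn deg 39.6
[0.639 0.657 0.015] [ 0.002  0.    -0.22 ]
[0.379 0.834 0.013] [ 0.002  0.    -0.22 ]
```

```bash
H="python3 -m handwheel"
$H '[{"translation":[0.2,0.2,0],"twist":[0,0,-0.07],"grip":-1},{"translation":[0.4,0.42,0],"twist":[0,0,-0.15],"grip":-1},{"translation":[0.64,0.66,0],"twist":[0,0,-0.22],"grip":-1},{"translation":[0.64,0.66,0],"twist":[0,0,-0.22],"grip":-1}]' | grep -E "ft_f|pos"
$H '[{"translation":[0.12,0.27,0],"twist":[0,0,-0.07],"grip":-1},{"translation":[0.25,0.55,0],"twist":[0,0,-0.15],"grip":-1},{"translation":[0.38,0.83,0],"twist":[0,0,-0.22],"grip":-1},{"translation":[0.38,0.83,0],"twist":[0,0,-0.22],"grip":-1},{"translation":[0.38,0.83,0],"twist":[0,0,-0.22],"grip":-1}]' | grep -E "ft_f|pos"
python3 go.py .6516 .1983 .258 46.5
```

```text
tcp_pos: [0.5111, 0.0441, 0.2575]
ft_force: [-0.8, 0.5, -1.6]
tcp_pos: [0.5661, 0.1105, 0.2577]
ft_force: [-0.2, -0.2, -1.3]
pos [0.5661 0.1105 0.2577] dist 0.123 turn deg 0.2
[-0.008  0.613 -0.004] [-0.001 -0.    -0.   ]
[-0.008  0.613 -0.003] [-0.001 -0.    -0.   ]
```

```bash
H="python3 -m handwheel"
$H '[{"translation":[0,0.2,-0.01],"twist":[0,0,0],"grip":-1},{"translation":[0,0.4,-0.01],"twist":[0,0,0],"grip":-1},{"translation":[-0.01,0.61,-0.01],"twist":[0,0,0],"grip":-1},{"translation":[-0.01,0.61,-0.01],"twist":[0,0,0],"grip":-1}]' | grep -E "ft_f|pos"
$H '[{"translation":[0,0.2,0],"twist":[0,0,0],"grip":-1},{"translation":[0,0.4,0],"twist":[0,0,0],"grip":-1},{"translation":[-0.01,0.61,0],"twist":[0,0,0],"grip":-1},{"translation":[-0.01,0.61,0],"twist":[0,0,0],"grip":-1},{"translation":[-0.01,0.61,0],"twist":[0,0,0],"grip":-1}]' | grep -E "ft_f|pos"
$H '[{"translation":[0,0,0.15],"twist":[0,0,0],"grip":-1},{"translation":[0,0,0.25],"twist":[0,0,0],"grip":-1},{"translation":[0,0,0.33],"twist":[0,0,0],"grip":-1},{"translation":[0,0,0.37],"twist":[0,0,0],"grip":-1},{"translation":[0,0,0.38],"twist":[0,0,0],"grip":-1},{"translation":[0,0,0.38],"twist":[0,0,0],"grip":-1}]' | grep -E "ft_f|pos"
```

```text
tcp_pos: [0.6099, 0.1554, 0.2595]
ft_force: [0.0, 0.2, -1.7]
tcp_pos: [0.6514, 0.1962, 0.2599]
ft_force: [-1.7, 0.2, -1.6]
tcp_pos: [0.6523, 0.1982, 0.2226]
ft_force: [-0.3, 0.4, -1.4]
```

```bash
H="python3 -m handwheel"
$H '[{"translation":[0,0,0.03],"twist":[0,0,0],"grip":-1},{"translation":[0,0,0.03],"twist":[0,0,0],"grip":-1},{"translation":[0,0,0.03],"twist":[0,0,0],"grip":-1}]' | grep -E "ft_f|pos|width"
python3 - <<'E'
from h import *
s=grab("scene");S=(.6175,.3105,46.5);
overlay(s,[(S,HOOKS,(0,0,255))],5,(295,165,415,270),"p4")
E
```

```text
tcp_pos: [0.6529, 0.1983, 0.2204]
ft_force: [1.1, 0.8, 0.4]
gripper_width: 0.099
```

View pics/p4.png

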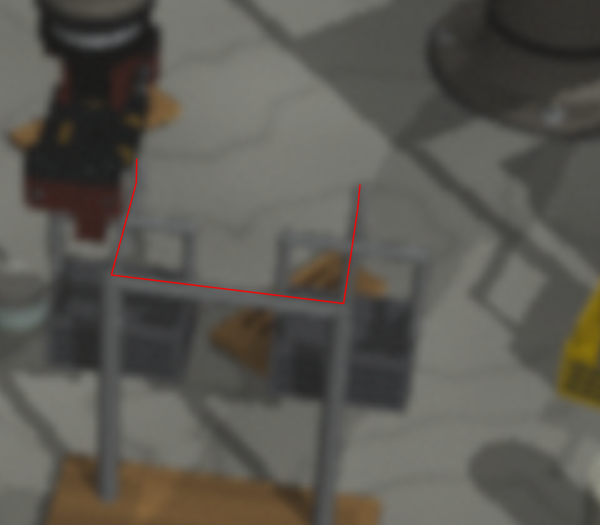

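The second basket rests on the right prong, with its bail uprights at (55,235) and (190,250) either side of the prong, and contact takes up the load. Release, lift and re-measure the boards.

```bash
H="python3 -m handwheel"
$H '[{"translation":[0,0,0.0],"twist":[0,0,0],"grip":-0.7},{"translation":[0,0,0.0],"twist":[0,0,0],"grip":-0.6},{"translation":[0,0,0.0],"twist":[0,0,0],"grip":-0.4},{"translation":[0,0,0],"twist":[0,0,0],"grip":-0.2},{"translation":[0,0,0],"twist":[0,0,0],"grip":-0.1},{"translation":[0,0,0],"twist":[0,0,0],"grip":-0.1},{"translation":[0,0,0],"twist":[0,0,0],"grip":-0.1}]' | grep -E "ft_f|pos|width"
$H '[{"translation":[0,0,-0.1],"twist":[0,0,0],"grip":-0.1},{"translation":[0,0,-0.3],"twist":[0,0,0],"grip":-0.1},{"translation":[0,0,-0.6],"twist":[0,0,0],"grip":-0.1},{"translation":[0,0,-0.9],"twist":[0,0,0],"grip":-0.1},{"translation":[0,0,-0.9],"twist":[0,0,0],"grip":-0.1}]' | grep -E "ft_f|pos|width"
python3 -c "
from h import *
boards(grab('top','t2'))"
python3 go.py .4242 .1585 .20 100.5
```

```text
tcp_pos: [0.6523, 0.1982, 0.2196]
ft_force: [-0.1, -0.8, 0.4]
gripper_width: 0.448
tcp_pos: [0.6546, 0.1983, 0.3154]
ft_force: [0.6, -0.2, 0.4]
gripper_width: 0.451
board c [ 0.423  -0.1443] size [149.  62.] yaw 3.2
board c [0.6032 0.3544] size [102. 164.] yaw 129.2
board c [0.8577 0.097 ] size [125.  83.] yaw 36.6
board c [0.8256 0.4581] size [150. 116.] yaw 11.5
pos [0.6536 0.1982 0.3128] dist 0.259 turn deg 54.0
[ 0.465 -0.624  0.372] [ 0.001  0.001 -0.2  ]
[ 0.634 -0.45   0.373] [ 0.001  0.001 -0.2  ]
[ 0.741 -0.231  0.375] [ 0.001  0.001 -0.2  ]
```

```bash
python3 go.py .423 -.144 .20 93.2
```

```text
pos [0.6536 0.1982 0.3128] dist 0.428 turn deg 46.7
[-0.136 -0.815  0.222] [ 0.     0.    -0.104]
[-0.002 -0.826  0.223] [ 0.     0.    -0.104]
[ 0.132 -0.815  0.223] [ 0.     0.    -0.104]
[ 0.262 -0.783  0.224] [ 0.     0.    -0.104]
[ 0.386 -0.73   0.225] [ 0.     0.    -0.104]
```

```bash
H="python3 -m handwheel"
$H '[{"translation":[-0.07,-0.4,0],"twist":[0,0,-0.05],"grip":0},{"translation":[-0.14,-0.81,0],"twist":[0,0,-0.1],"grip":0},{"translation":[-0.14,-0.81,0],"twist":[0,0,-0.104],"grip":0}]' | grep -E "pos"
$H '[{"translation":[0,-0.4,0.1],"twist":[0,0,-0.05],"grip":0},{"translation":[0,-0.83,0.22],"twist":[0,0,-0.1],"grip":0.5},{"translation":[0,-0.83,0.22],"twist":[0,0,-0.104],"grip":1}]' | grep -E "pos"
$H '[{"translation":[0.07,-0.4,0.1],"twist":[0,0,-0.05],"grip":1},{"translation":[0.13,-0.82,0.22],"twist":[0,0,-0.1],"grip":1},{"translation":[0.13,-0.82,0.22],"twist":[0,0,-0.104],"grip":1}]' | grep -E "pos"
$H '[{"translation":[0.13,-0.4,0.1],"twist":[0,0,-0.05],"grip":1},{"translation":[0.26,-0.78,0.22],"twist":[0,0,-0.1],"grip":1},{"translation":[0.26,-0.78,0.22],"twist":[0,0,-0.104],"grip":1}]' | grep -E "pos"
$H '[{"translation":[0.19,-0.36,0.2],"twist":[0,0,-0.05],"grip":1},{"translation":[0.39,-0.73,0.4],"twist":[0,0,-0.1],"grip":1},{"translation":[0.39,-0.73,0.45],"twist":[0,0,-0.104],"grip":1},{"translation":[0.39,-0.73,0.45],"twist":[0,0,-0.104],"grip":1}]' | grep -E "pos|width"
python3 -c "
from h import *
boards(grab('top'))"
python3 go.py .423 -.144 .03 93.2
```

```text
tcp_pos: [0.6044, 0.1232, 0.3095]
tcp_pos: [0.5564, 0.0553, 0.2857]
tcp_pos: [0.5107, -0.0127, 0.2641]
tcp_pos: [0.4652, -0.0799, 0.2424]
tcp_pos: [0.422, -0.1444, 0.1981]
gripper_width: 1.001
board c [0.4243 0.1585] size [150.  61.] yaw 11.1
board c [0.6178 0.332 ] size [112. 215.] yaw 130.5
board c [0.8579 0.097 ] size [125.  83.] yaw 36.9
board c [0.8255 0.4582] size [150. 115.] yaw 11.6
pos [ 0.423  -0.1439  0.1987] dist 0.169 turn deg 0.1
[ 0.    -0.001  0.844] [ 0.    -0.     0.001]
[ 0.    -0.001  0.844] [ 0.    -0.     0.001]
```

```bash
H="python3 -m handwheel"
$H '[{"translation":[0,0,0.4],"twist":[0,0,0],"grip":1},{"translation":[0,0,0.8],"twist":[0,0,0],"grip":1},{"translation":[0,0,1],"twist":[0,0,0],"grip":1},{"translation":[0,0,1],"twist":[0,0,0],"grip":1}]' 30 | grep -E "pos|ft_f"
$H '[{"translation":[0,0,0.4],"twist":[0,0,0],"grip":1},{"translation":[0,0,0.7],"twist":[0,0,0],"grip":1},{"translation":[0,0,0.9],"twist":[0,0,0],"grip":1},{"translation":[0,0,0.94],"twist":[0,0,0],"grip":1},{"translation":[0,0,0.94],"twist":[0,0,0],"grip":1}]' 30 | grep -E "pos|ft_f"
```

```text
tcp_pos: [0.4218, -0.1431, 0.0969]
ft_force: [0.4, 0.1, 1.0]
tcp_pos: [0.4234, -0.1444, 0.0054]
ft_force: [0.3, 0.1, -0.0]
```

```bash
H="python3 -m handwheel"
$H '[{"translation":[0,0,0.02],"twist":[0,0,0],"grip":1},{"translation":[0,0,0.02],"twist":[0,0,0],"grip":-1},{"translation":[0,0,0.02],"twist":[0,0,0],"grip":-1},{"translation":[0,0,0.02],"twist":[0,0,0],"grip":-1},{"translation":[0,0,0.02],"twist":[0,0,0],"grip":-1},{"translation":[0,0,0.02],"twist":[0,0,0],"grip":-1}]' 40 | grep -E "pos|ft_f|width|grip"
$H '[{"translation":[0,0,-0.2],"twist":[0,0,0],"grip":-1},{"translation":[0,0,-0.5],"twist":[0,0,0],"grip":-1},{"translation":[0,0,-0.9],"twist":[0,0,0],"grip":-1},{"translation":[0,0,-0.9],"twist":[0,0,0],"grip":-1}]' 40 | grep -E "pos|ft_f|width"
$H '[{"translation":[0,0,-0.4],"twist":[0,0,0],"grip":-1},{"translation":[0,0,-0.9],"twist":[0,0,0],"grip":-1},{"translation":[0,0,-0.9],"twist":[0,0,0],"grip":-1}]' 40 | grep -E "pos|ft_f|width"
python3 - <<'E'
import numpy as np
# rack frame: board pose at rest slope 43: compute TCP targets (TCP .003 above underside along normal), grasp at centre
R=np.array([.567,-.2105]);X=np.array([.7071,-.7071]);Y=np.array([.7071,.7071])
a=np.radians(43);u=np.array([np.cos(a),np.sin(a)]);n=np.array([-np.sin(a),np.cos(a)])
low=np.array([.0088,.008])
c=low+.075*u+.003*n
for yy in(-.09,.09):
  for k in(0,.02,.09):
    q=c+np.array([0,k]);print(yy,k,(R+X*q[0]+Y*yy).round(4),q[1].round(4))
E
```

```text
tcp_pos: [0.4222, -0.1449, 0.003]
ft_force: [-0.7, 1.4, 6.5]
gripper_width: 0.698
grip_force: 40.0
tcp_pos: [0.4244, -0.1456, 0.096]
ft_force: [1.1, -0.1, -0.3]
gripper_width: 0.699
tcp_pos: [0.4251, -0.1457, 0.1869]
ft_force: [0.6, -0.2, -0.7]
gripper_width: 0.704
-0.09 0 [ 0.5469 -0.3177] 0.0613
-0.09 0.02 [ 0.5469 -0.3177] 0.0813
-0.09 0.09 [ 0.5469 -0.3177] 0.1513
0.09 0 [ 0.6742 -0.1904] 0.0613
0.09 0.02 [ 0.6742 -0.1904] 0.0813
0.09 0.09 [ 0.6742 -0.1904] 0.1513
```

```bash
python3 go.py .55 -.3207 .17 45 43
```

```text
pos [ 0.4251 -0.1457  0.1869] dist 0.216 turn deg 63.5
[-0.381 -0.606  0.06 ] [ 0.068 -0.148  0.17 ]
[-0.494 -0.473  0.221] [ 0.068 -0.148  0.17 ]
[-0.528 -0.303  0.382] [ 0.068 -0.148  0.17 ]
```

```bash
H="python3 -m handwheel"
$H '[{"translation":[-0.13,-0.2,-0.1],"twist":[0.022,-0.05,0.056],"grip":-1},{"translation":[-0.26,-0.4,-0.1],"twist":[0.045,-0.1,0.112],"grip":-1},{"translation":[-0.38,-0.6,-0.1],"twist":[0.068,-0.148,0.17],"grip":-1},{"translation":[-0.38,-0.6,-0.1],"twist":[0.068,-0.148,0.17],"grip":-1}]' | grep -E "pos|rot|ft_f"
$H '[{"translation":[-0.16,-0.16,0.07],"twist":[0.022,-0.05,0.056],"grip":-1},{"translation":[-0.33,-0.32,0.14],"twist":[0.045,-0.1,0.112],"grip":-1},{"translation":[-0.49,-0.47,0.22],"twist":[0.068,-0.148,0.17],"grip":-1},{"translation":[-0.49,-0.47,0.22],"twist":[0.068,-0.148,0.17],"grip":-1}]' | grep -E "pos|rot|ft_f"
$H '[{"translation":[-0.17,-0.1,0.13],"twist":[0.022,-0.05,0.056],"grip":-1},{"translation":[-0.35,-0.2,0.26],"twist":[0.045,-0.1,0.112],"grip":-1},{"translation":[-0.53,-0.3,0.38],"twist":[0.068,-0.148,0.17],"grip":-1},{"translation":[-0.53,-0.3,0.38],"twist":[0.068,-0.148,0.17],"grip":-1},{"translation":[-0.53,-0.3,0.38],"twist":[0.068,-0.148,0.17],"grip":-1}]' | grep -E "pos|rot|ft_f"
python3 go.py .5497 -.3205 .085 45 43
```

```text
tcp_pos: [0.4618, -0.203, 0.1911]
tool_rot: [0.116, 0.105, 0.986, -0.05]
ft_force: [-0.7, 0.2, -0.4]
tcp_pos: [0.5033, -0.2599, 0.1844]
tool_rot: [0.228, 0.233, 0.94, -0.099]
ft_force: [-0.3, 0.8, -1.7]
tcp_pos: [0.5276, -0.3119, 0.1844]
tool_rot: [0.286, 0.31, 0.894, -0.147]
ft_force: [0.2, -0.3, -1.6]
pos [ 0.5276 -0.3119  0.1844] dist 0.102 turn deg 8.9
[0.209 0.08  0.459] [-0.003 -0.03   0.039]
[0.235 0.064 0.449] [-0.003 -0.03   0.039]
```

```bash
H="python3 -m handwheel"
$H '[{"translation":[-0.06,0.07,0.22],"twist":[0,-0.03,0.04],"grip":-1},{"translation":[-0.06,0.07,0.22],"twist":[0,-0.03,0.04],"grip":-1},{"translation":[-0.06,0.07,0.22],"twist":[0,-0.03,0.04],"grip":-1},{"translation":[-0.06,0.07,0.22],"twist":[0,-0.03,0.04],"grip":-1},{"translation":[-0.06,0.07,0.22],"twist":[0,-0.03,0.04],"grip":-1}]' | grep -E "pos|rot|ft_f"
python3 go.py .5497 -.3205 .085 45 43; python3 -c "
from bench import arm;print(arm.get_state()['q'].round(3))"
```

```text
tcp_pos: [0.5451, -0.3187, 0.17]
tool_rot: [0.312, 0.335, 0.877, -0.145]
ft_force: [-0.1, 0.0, -1.1]
pos [ 0.5451 -0.3187  0.17  ] dist 0.085 turn deg 4.4
[0.512 0.056 0.678] [-0.005 -0.031  0.038]
[-0.207  0.3    0.532  2.273  1.619  0.189 -0.459]
```

```bash
H="python3 -m handwheel"
$H '[{"translation":[0.17,0.02,0.22],"twist":[-0.005,-0.03,0.038],"grip":-1},{"translation":[0.34,0.04,0.45],"twist":[-0.005,-0.03,0.038],"grip":-1},{"translation":[0.51,0.056,0.68],"twist":[-0.005,-0.03,0.038],"grip":-1},{"translation":[0.51,0.056,0.68],"twist":[-0.005,-0.03,0.038],"grip":-1},{"translation":[0.51,0.056,0.68],"twist":[-0.005,-0.03,0.038],"grip":-1}]' | grep -E "pos|rot|ft_f"
python3 go.py .5497 -.3205 .067 45 43; python3 -c "
from bench import arm
from h import *
print(arm.get_state()['q'].round(3))
s=grab('scene');overlay(s,[((.567,-.2105,-45),RACK,(0,0,255))],5,(225,110,345,225),'r1')"
```

```text
tcp_pos: [0.5487, -0.32, 0.0825]
tool_rot: [0.336, 0.356, 0.86, -0.139]
ft_force: [-1.1, -0.9, -0.6]
pos [ 0.5487 -0.32    0.0825] dist 0.016 turn deg 0.3
[0.098 0.003 0.121] [-0.    -0.003 -0.   ]
[ 0.14   0.474  0.121  2.312  2.313  0.429 -1.238]
```

View pics/r1.png

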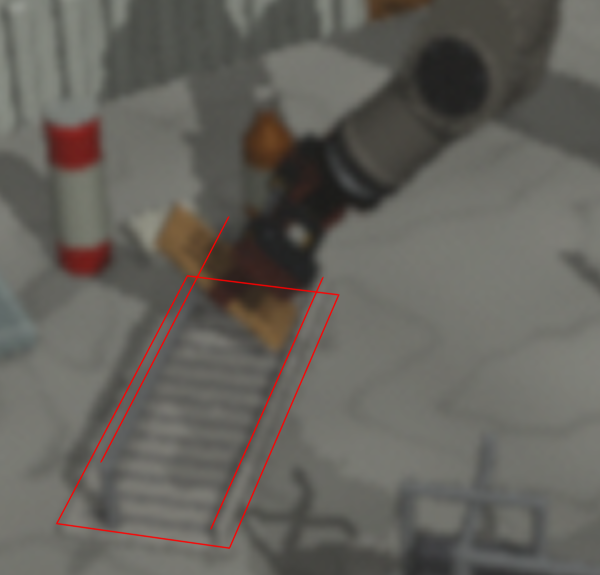

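The picture shows the tilted board over the right end of the rack, its low end at (275,345) just behind the lip line and its underside above the rail. Lower by feel.

```bash
H="python3 -m handwheel"
$H '[{"translation":[0.05,0,0.06],"twist":[0,0,0],"grip":-1},{"translation":[0.098,0,0.121],"twist":[0,0,0],"grip":-1},{"translation":[0.098,0,0.121],"twist":[0,0,0],"grip":-1},{"translation":[0.098,0,0.121],"twist":[0,0,0],"grip":-1}]' | grep -E "pos|ft_f"
$H '[{"translation":[0.015,0,0.015],"twist":[0,0,0],"grip":-1},{"translation":[0.015,0,0.015],"twist":[0,0,0],"grip":-1},{"translation":[0.015,0,0.015],"twist":[0,0,0],"grip":-1}]' | grep -E "pos|ft_f"
$H '[{"translation":[0.015,0,0.015],"twist":[0,0,0],"grip":-1},{"translation":[0.015,0,0.015],"twist":[0,0,0],"grip":-1},{"translation":[0.015,0,0.015],"twist":[0,0,0],"grip":-1}]' | grep -E "pos|ft_f"
```

```text
tcp_pos: [0.5514, -0.3206, 0.0698]
ft_force: [1.2, -0.7, -1.0]
tcp_pos: [0.5512, -0.3206, 0.0674]
ft_force: [-0.7, -0.1, -1.3]
tcp_pos: [0.551, -0.3205, 0.065]
ft_force: [0.3, 0.3, -0.3]
```

```bash
H="python3 -m handwheel"
$H '[{"translation":[0.015,0,0.015],"twist":[0,0,0],"grip":-1},{"translation":[0.015,0,0.015],"twist":[0,0,0],"grip":-1},{"translation":[0.015,0,0.015],"twist":[0,0,0],"grip":-1}]' | grep -E "pos|ft_f"
$H '[{"translation":[0.015,0,0.015],"twist":[0,0,0],"grip":-1},{"translation":[0.015,0,0.015],"twist":[0,0,0],"grip":-1},{"translation":[0.015,0,0.015],"twist":[0,0,0],"grip":-1}]' | grep -E "pos|ft_f"
```

```text
tcp_pos: [0.5514, -0.3208, 0.0639]
ft_force: [-3.8, 1.5, 5.9]
tcp_pos: [0.5517, -0.3211, 0.0628]
ft_force: [-7.0, 4.7, 13.6]
```

Rail contact is felt. Release, then back out along the tool.

```bash
H="python3 -m handwheel"
$H '[{"translation":[-0.005,0,-0.02],"twist":[0,0,0],"grip":-1},{"translation":[-0.005,0,-0.02],"twist":[0,0,0],"grip":0.5},{"translation":[-0.005,0,-0.02],"twist":[0,0,0],"grip":0.7},{"translation":[-0.005,0,-0.02],"twist":[0,0,0],"grip":0.9},{"translation":[-0.005,0,-0.02],"twist":[0,0,0],"grip":1},{"translation":[-0.005,0,-0.02],"twist":[0,0,0],"grip":1},{"translation":[-0.005,0,-0.02],"twist":[0,0,0],"grip":1}]' | grep -E "pos|ft_f|width"
$H '[{"translation":[0,0,-0.15],"twist":[0,0,0],"grip":1},{"translation":[0,0,-0.3],"twist":[0,0,0],"grip":1},{"translation":[0,0,-0.6],"twist":[0,0,0],"grip":1},{"translation":[0,0,-0.9],"twist":[0,0,0],"grip":1},{"translation":[0,0,-0.9],"twist":[0,0,0],"grip":1}]' | grep -E "pos|ft_f|width"
python3 go.py .4243 .1585 .2 101
python3 -c "
from h import *
boards(grab('top','t3'))"
```

```text
tcp_pos: [0.5503, -0.3197, 0.0626]
ft_force: [-0.7, 0.4, -0.3]
gripper_width: 0.998
tcp_pos: [0.5064, -0.2752, 0.1303]
ft_force: [1.0, -0.1, 1.1]
gripper_width: 1.006
pos [ 0.5064 -0.2752  0.1303] dist 0.447 turn deg 69.6
[ 0.44   0.499 -0.597] [-0.046  0.088 -0.119]
[ 0.412  0.618 -0.497] [-0.046  0.088 -0.119]
[ 0.348  0.722 -0.396] [-0.046  0.088 -0.119]
[ 0.254  0.803 -0.298] [-0.046  0.088 -0.119]
[ 0.134  0.858 -0.211] [-0.046  0.088 -0.119]
board c [0.4242 0.1588] size [150.  62.] yaw 11.0
board c [ 0.5656 -0.3366] size [ 66. 140.] yaw 134.1
board c [0.6178 0.332 ] size [112. 215.] yaw 130.5
board c [0.8579 0.097 ] size [125.  83.] yaw 36.9
board c [0.8256 0.4581] size [150. 115.] yaw 11.4
```

```bash
H="python3 -m handwheel"
$H '[{"translation":[0.2,0.25,-0.4],"twist":[-0.015,0.03,-0.04],"grip":1},{"translation":[0.44,0.5,-0.7],"twist":[-0.03,0.06,-0.08],"grip":1},{"translation":[0.44,0.5,-0.7],"twist":[-0.046,0.088,-0.119],"grip":1},{"translation":[0.44,0.5,-0.7],"twist":[-0.046,0.088,-0.119],"grip":1}]' | grep -E "pos|rot"
$H '[{"translation":[0.2,0.3,-0.25],"twist":[-0.015,0.03,-0.04],"grip":1},{"translation":[0.41,0.62,-0.5],"twist":[-0.03,0.06,-0.08],"grip":1},{"translation":[0.41,0.62,-0.5],"twist":[-0.046,0.088,-0.119],"grip":1},{"translation":[0.41,0.62,-0.5],"twist":[-0.046,0.088,-0.119],"grip":1}]' | grep -E "pos|rot"
$H '[{"translation":[0.17,0.36,-0.2],"twist":[-0.015,0.03,-0.04],"grip":1},{"translation":[0.35,0.72,-0.4],"twist":[-0.03,0.06,-0.08],"grip":1},{"translation":[0.35,0.72,-0.4],"twist":[-0.046,0.088,-0.119],"grip":1},{"translation":[0.35,0.72,-0.4],"twist":[-0.046,0.088,-0.119],"grip":1}]' | grep -E "pos|rot"
python3 go.py .4242 .1587 .2 101
```

```text
tcp_pos: [0.4862, -0.1842, 0.15]
tool_rot: [0.276, 0.27, 0.915, -0.113]
tcp_pos: [0.4708, -0.0972, 0.1648]
tool_rot: [0.211, 0.181, 0.957, -0.086]
tcp_pos: [0.4543, -0.0115, 0.1788]
tool_rot: [0.142, 0.09, 0.984, -0.059]
pos [ 0.4543 -0.0115  0.1788] dist 0.174 turn deg 27.7
[ 0.248  0.793 -0.262] [-0.046  0.087 -0.118]
[ 0.125  0.843 -0.176] [-0.046  0.087 -0.118]
```

```bash
H="python3 -m handwheel"
$H '[{"translation":[0.12,0.4,-0.13],"twist":[-0.015,0.03,-0.04],"grip":1},{"translation":[0.25,0.79,-0.26],"twist":[-0.03,0.06,-0.08],"grip":1},{"translation":[0.25,0.79,-0.26],"twist":[-0.046,0.088,-0.119],"grip":1}]' | grep -E "pos|rot"
$H '[{"translation":[0.06,0.4,-0.08],"twist":[-0.015,0.03,-0.04],"grip":1},{"translation":[0.125,0.84,-0.17],"twist":[-0.03,0.06,-0.08],"grip":1},{"translation":[0.125,0.84,-0.17],"twist":[-0.046,0.088,-0.119],"grip":1},{"translation":[0.125,0.84,-0.17],"twist":[-0.046,0.088,-0.119],"grip":1},{"translation":[0.125,0.84,-0.17],"twist":[-0.046,0.088,-0.119],"grip":1}]' | grep -E "pos|rot"
python3 go.py .4242 .1587 .003 101
python3 -c "
from h import *
boards(grab('top','t4'))"
```

```text
tcp_pos: [0.4375, 0.0775, 0.1891]
tool_rot: [0.071, -0.006, 0.997, -0.029]
tcp_pos: [0.4225, 0.1564, 0.1979]
tool_rot: [-0.002, -0.094, 0.996, -0.002]
pos [0.4225 0.1564 0.1979] dist 0.195 turn deg 0.4
[-0.015  0.013  0.975] [-0.001 -0.001 -0.001]
[-0.013  0.011  0.975] [-0.001 -0.001 -0.001]
board c [ 0.5621 -0.3333] size [ 66. 149.] yaw 133.6
board c [0.6183 0.3317] size [112. 215.] yaw 130.8
board c [0.8579 0.097 ] size [125.  83.] yaw 36.9
board c [0.8255 0.4581] size [150. 115.] yaw 11.4
```

```bash
H="python3 -m handwheel"
python3 - <<'E'
from h import *
d=grab("scene");g=ortho(d,.3,.6,-.0,.3,1000,.012).copy();hsv=cv2.cvtColor(g,cv2.COLOR_BGR2HSV)
m=cv2.inRange(hsv,(8,60,50),(24,200,255));m=cv2.morphologyEx(m,cv2.MORPH_CLOSE,np.ones((15,15)))
for c in cv2.findContours(m,0,2)[0]:
    if cv2.contourArea(c)>800: r=cv2.minAreaRect(c);print(.6-r[0][1]/1000,.3-r[0][0]/1000,r[1:])
E
$H '[{"translation":[-0.01,0.02,0.4],"twist":[0,0,0],"grip":1},{"translation":[-0.015,0.02,0.8],"twist":[0,0,0],"grip":1},{"translation":[-0.015,0.02,1],"twist":[0,0,0],"grip":1},{"translation":[-0.015,0.02,1],"twist":[0,0,0],"grip":1}]' 40 | grep -E "pos|ft_f"
```

```text
0.3708197174072265 0.14681658935546874 ((50.06309127807617, 78.51678466796875), 46.30195236206055)
0.4904557952880859 0.1688397521972656 ((75.4443588256836, 48.462772369384766), 41.987213134765625)
tcp_pos: [0.4208, 0.1588, 0.0967]
ft_force: [-0.7, -0.0, 0.6]
```

```bash
H="python3 -m handwheel"
$H '[{"translation":[-0.02,0,0.4],"twist":[0,0,0],"grip":1},{"translation":[-0.02,0,0.7],"twist":[0,0,0],"grip":1},{"translation":[-0.02,0,0.9],"twist":[0,0,0],"grip":1},{"translation":[-0.02,0,0.945],"twist":[0,0,0],"grip":1},{"translation":[-0.02,0,0.945],"twist":[0,0,0],"grip":1}]' | grep -E "pos|ft_f"
$H '[{"translation":[0,0,0],"twist":[0,0,0],"grip":-1},{"translation":[0,0,0],"twist":[0,0,0],"grip":-1},{"translation":[0,0,0],"twist":[0,0,0],"grip":-1},{"translation":[0,0,0],"twist":[0,0,0],"grip":-1},{"translation":[0,0,0],"twist":[0,0,0],"grip":-1}]' 40 | grep -E "pos|ft_f|width|grip"
```

```text
tcp_pos: [0.4252, 0.1609, 0.0052]
ft_force: [-0.2, 0.1, 0.1]
tcp_pos: [0.4254, 0.1609, 0.0053]
ft_force: [-0.7, -1.1, 7.2]
gripper_width: 0.697
grip_force: 40.0
```

```bash
H="python3 -m handwheel"
$H '[{"translation":[0,0,-0.2],"twist":[0,0,0],"grip":-1},{"translation":[0,0,-0.5],"twist":[0,0,0],"grip":-1},{"translation":[0,0,-0.9],"twist":[0,0,0],"grip":-1},{"translation":[0,0,-0.9],"twist":[0,0,0],"grip":-1}]' | grep -E "pos|width"
$H '[{"translation":[0,0,-0.4],"twist":[0,0,0],"grip":-1},{"translation":[0,0,-0.9],"twist":[0,0,0],"grip":-1},{"translation":[0,0,-0.9],"twist":[0,0,0],"grip":-1}]' | grep -E "pos|width"
python3 go.py .67 -.2005 .18 45 43
```

```text
tcp_pos: [0.4278, 0.1624, 0.0987]
gripper_width: 0.699
tcp_pos: [0.4285, 0.1628, 0.1894]
gripper_width: 0.702
pos [0.4285 0.1628 0.1894] dist 0.436 turn deg 69.4
[-0.334 -0.806  0.02 ] [ 0.047 -0.087  0.118]
[-0.466 -0.726  0.132] [ 0.047 -0.087  0.118]
[-0.565 -0.615  0.253] [ 0.047 -0.087  0.118]
[-0.624 -0.48   0.375] [ 0.047 -0.087  0.118]
[-0.641 -0.33   0.492] [ 0.047 -0.087  0.118]
```

```bash
H="python3 -m handwheel"
$H '[{"translation":[-0.16,-0.4,0],"twist":[0.016,-0.03,0.04],"grip":-1},{"translation":[-0.33,-0.8,0],"twist":[0.032,-0.06,0.08],"grip":-1},{"translation":[-0.33,-0.8,0],"twist":[0.047,-0.087,0.118],"grip":-1}]' | grep -E "pos"
$H '[{"translation":[-0.23,-0.36,0.05],"twist":[0.016,-0.03,0.04],"grip":-1},{"translation":[-0.47,-0.73,0.13],"twist":[0.032,-0.06,0.08],"grip":-1},{"translation":[-0.47,-0.73,0.13],"twist":[0.047,-0.087,0.118],"grip":-1}]' | grep -E "pos"
$H '[{"translation":[-0.28,-0.3,0.12],"twist":[0.016,-0.03,0.04],"grip":-1},{"translation":[-0.565,-0.615,0.25],"twist":[0.032,-0.06,0.08],"grip":-1},{"translation":[-0.565,-0.615,0.25],"twist":[0.047,-0.087,0.118],"grip":-1},{"translation":[-0.565,-0.615,0.25],"twist":[0.047,-0.087,0.118],"grip":-1}]' | grep -E "pos|ft_f|width"
python3 go.py .67 -.2005 .18 45 43
```

```text
tcp_pos: [0.4749, 0.0836, 0.1834]
tcp_pos: [0.5229, 0.0104, 0.1813]
tcp_pos: [0.5685, -0.0564, 0.1785]
ft_force: [-0.7, 0.8, -0.1]
gripper_width: 0.7
pos [ 0.5685 -0.0564  0.1785] dist 0.176 turn deg 28.3
[-0.655 -0.47   0.355] [ 0.045 -0.09   0.121]
[-0.671 -0.313  0.477] [ 0.045 -0.09   0.121]
```

```bash
H="python3 -m handwheel"
$H '[{"translation":[-0.32,-0.24,0.18],"twist":[0.016,-0.03,0.04],"grip":-1},{"translation":[-0.655,-0.47,0.355],"twist":[0.032,-0.06,0.08],"grip":-1},{"translation":[-0.655,-0.47,0.355],"twist":[0.045,-0.09,0.121],"grip":-1},{"translation":[-0.655,-0.47,0.355],"twist":[0.045,-0.09,0.121],"grip":-1}]' | grep -E "pos"
$H '[{"translation":[-0.33,-0.15,0.24],"twist":[0.016,-0.03,0.04],"grip":-1},{"translation":[-0.67,-0.31,0.477],"twist":[0.032,-0.06,0.08],"grip":-1},{"translation":[-0.67,-0.31,0.477],"twist":[0.045,-0.09,0.121],"grip":-1},{"translation":[-0.67,-0.31,0.477],"twist":[0.045,-0.09,0.121],"grip":-1},{"translation":[-0.67,-0.31,0.477],"twist":[0.045,-0.09,0.121],"grip":-1},{"translation":[-0.67,-0.31,0.477],"twist":[0.045,-0.09,0.121],"grip":-1}]' | grep -E "pos|ft_f"
python3 go.py .67 -.2005 .09 45 43
```

```text
tcp_pos: [0.6199, -0.1271, 0.1798]
tcp_pos: [0.6715, -0.1993, 0.1826]
ft_force: [-0.4, 0.2, -0.5]
pos [ 0.6715 -0.1993  0.1826] dist 0.093 turn deg 0.3
[ 0.634 -0.021  0.675] [0.003 0.001 0.001]
```

```bash
H="python3 -m handwheel"
$H '[{"translation":[0.21,0,0.22],"twist":[0,0,0],"grip":-1},{"translation":[0.42,-0.01,0.45],"twist":[0,0,0],"grip":-1},{"translation":[0.63,-0.02,0.67],"twist":[0,0,0],"grip":-1},{"translation":[0.63,-0.02,0.67],"twist":[0,0,0],"grip":-1},{"translation":[0.63,-0.02,0.67],"twist":[0,0,0],"grip":-1}]' | grep -E "pos|ft_f"
python3 go.py .6685 -.199 .071 45 43
```

```text
tcp_pos: [0.6704, -0.2017, 0.0912]
ft_force: [0.1, 0.2, -1.2]
pos [ 0.6704 -0.2017  0.0912] dist 0.02 turn deg 0.2
[0.162 0.006 0.125] [ 0.001  0.002 -0.   ]
```

```bash
H="python3 -m handwheel"
$H '[{"translation":[0.07,0,0.07],"twist":[0,0,0],"grip":-1},{"translation":[0.145,0,0.135],"twist":[0,0,0],"grip":-1},{"translation":[0.145,0,0.135],"twist":[0,0,0],"grip":-1},{"translation":[0.145,0,0.135],"twist":[0,0,0],"grip":-1}]' | grep -E "pos|ft_f"
for i in 1 2; do $H '[{"translation":[0.015,0,0.015],"twist":[0,0,0],"grip":-1},{"translation":[0.015,0,0.015],"twist":[0,0,0],"grip":-1},{"translation":[0.015,0,0.015],"twist":[0,0,0],"grip":-1}]' | grep -E "pos|ft_f"; done
```

```text
tcp_pos: [0.6704, -0.2008, 0.0729]
ft_force: [-0.7, -0.3, 0.1]
tcp_pos: [0.6697, -0.2004, 0.0693]
ft_force: [-0.6, 0.3, -1.7]
tcp_pos: [0.67, -0.2006, 0.0679]
ft_force: [-6.0, 3.2, 8.6]
```

Rail contact is felt. Release, retract and check numerically.

```bash
H="python3 -m handwheel"
$H '[{"translation":[-0.005,0,-0.01],"twist":[0,0,0],"grip":-1},{"translation":[-0.005,0,-0.01],"twist":[0,0,0],"grip":0.5},{"translation":[-0.005,0,-0.01],"twist":[0,0,0],"grip":0.7},{"translation":[-0.005,0,-0.01],"twist":[0,0,0],"grip":0.9},{"translation":[-0.005,0,-0.01],"twist":[0,0,0],"grip":1},{"translation":[-0.005,0,-0.01],"twist":[0,0,0],"grip":1},{"translation":[-0.005,0,-0.01],"twist":[0,0,0],"grip":1}]' | grep -E "pos|ft_f|width"
$H '[{"translation":[0,0,-0.15],"twist":[0,0,0],"grip":1},{"translation":[0,0,-0.3],"twist":[0,0,0],"grip":1},{"translation":[0,0,-0.6],"twist":[0,0,0],"grip":1},{"translation":[0,0,-0.9],"twist":[0,0,0],"grip":1},{"translation":[0,0,-0.9],"twist":[0,0,0],"grip":1}]' | grep -E "pos|ft_f"
$H '[{"translation":[0,0,-0.4],"twist":[0,0,0],"grip":1},{"translation":[0,0,-0.9],"twist":[0,0,0],"grip":1},{"translation":[0,0,-0.9],"twist":[0,0,0],"grip":1}]' | grep -E "time|pos"
$H '[{"translation":[0.3,0,-0.3],"twist":[0,0,0],"grip":1},{"translation":[0.7,0,-0.6],"twist":[0,0,0],"grip":1},{"translation":[0.9,0,-0.9],"twist":[0,0,0],"grip":1}]' | grep -E "time|pos"
python3 - <<'E'
from h import *
d=grab('top');boards(d)
s=grab('scene')["image"][:,:,::-1]
R=(.567,-.2105,-45)
a=np.radians(43);B=[]
for y in(-.089,.079):
    f=lambda l,w:[.0088+l*np.cos(a)-.012*np.sin(a),y+w,.008+l*np.sin(a)+.012*np.cos(a)]
    B.append([f(0,-.031),f(0,.031),f(.15,.031),f(.15,-.031),f(0,-.031)])
overlay(d,[(R,B,(0,255,0))],2.5,(230,125,450,265),"f1")
b=cv2.resize(s[110:290,225:425],None,fx=2.2,fy=2.2,interpolation=2)
a=cv2.imread("pics/f1.png");h=300
o=np.zeros((580,800,3),np.uint8);a=cv2.resize(a,(400,255));o[:255,:400]=a;o[:396,400:][:b.shape[0],:400]=b[:,:400]
t=cv2.resize(d["image"][150:240,340:450,::-1],None,fx=3.6,fy=3.6,interpolation=2);o[256:256+len(t),:t.shape[1]]=t
save(o,"final")
E
```

```text
tcp_pos: [0.6693, -0.2001, 0.0677]
ft_force: [-0.2, -0.1, 1.0]
gripper_width: 1.003
tcp_pos: [0.6255, -0.1548, 0.135]
ft_force: [1.0, -0.2, 0.0]
time: 33.0
tcp_pos: [0.5824, -0.1108, 0.2021]
time: 33.3
tcp_pos: [0.4904, -0.0229, 0.2019]
board c [ 0.5625 -0.3335] size [ 66. 149.] yaw 134.1
board c [0.6178 0.332 ] size [112. 215.] yaw 130.5
board c [ 0.6853 -0.2072] size [ 65. 151.] yaw 137.9
board c [0.8579 0.097 ] size [125.  83.] yaw 36.9
board c [0.8256 0.4581] size [150. 115.] yaw 11.4
```

View pics/final.png

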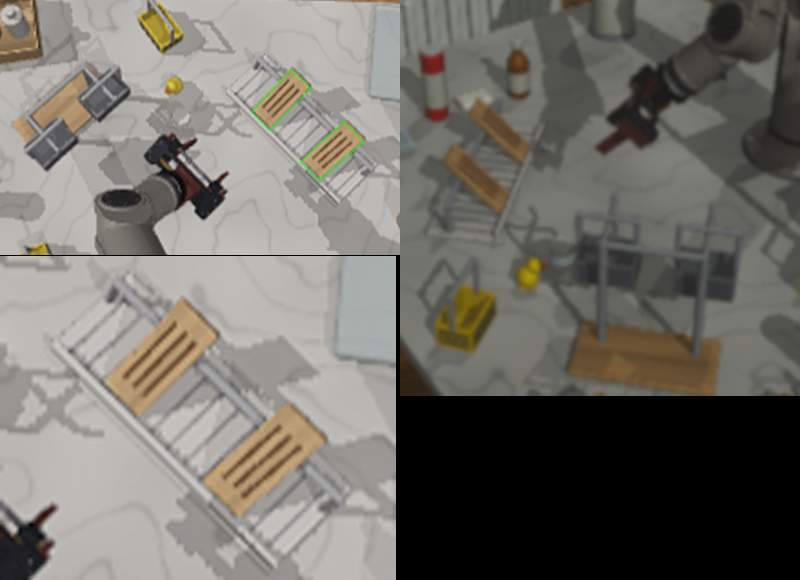

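The last picture shows both boards within the green outlines of the 43° resting model, at (283,98) and (333,150), with their low ends behind the lip. Both baskets hang from the prongs, the gripper is clear, and there is no third board. Settle for a second, recheck and hand in.

```bash
python3 -m handwheel '[{"translation":[0,0,0],"twist":[0,0,0],"grip":1},{"translation":[0,0,0],"twist":[0,0,0],"grip":1},{"translation":[0,0,0],"twist":[0,0,0],"grip":1},{"translation":[0,0,0],"twist":[0,0,0],"grip":1},{"translation":[0,0,0],"twist":[0,0,0],"grip":1},{"translation":[0,0,0],"twist":[0,0,0],"grip":1},{"translation":[0,0,0],"twist":[0,0,0],"grip":1},{"translation":[0,0,0],"twist":[0,0,0],"grip":1}]' | grep ft_f
python3 -c "
from h import *
boards(grab('top'))
print(arm.job_done())"
```

```text
ft_force: [-0.9, -0.7, 0.3]
board c [ 0.5622 -0.3332] size [ 66. 149.] yaw 134.0
board c [0.6176 0.3323] size [112. 214.] yaw 130.5
board c [ 0.6853 -0.2072] size [ 65. 151.] yaw 137.9
board c [0.8579 0.097 ] size [125.  83.] yaw 36.9
board c [0.8255 0.4583] size [150. 115.] yaw 11.6
the job is handed in; nothing more can be done
None
```

The job is handed in with no verdict returned: in the last pictures both boards (only two were in the scene) lean on the rack rail behind the lip, both grey baskets hang one on each hook, and the gripper is open and clear of everything.

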